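# Load a test cylinder into a hand-turned tumbling drum

### The arm

A 7-joint arm with a two-finger parallel gripper is mounted at the origin on a cart in front of the work surface, level with it; the furniture and walls round the work are solid. World frame = base frame: x ahead of the robot, y to its left, z up, the work surface at z = 0. Lengths are in m, angles in rad, forces in N, time in s.
With the tool pointing down it reaches from about 0.35 to 0.9 m from the base axis. Payload 7.2 kg.
Tool frame: the origin (TCP) lies midway between the tips of the shut fingers; the grasp point (between the pads) lies 19 mm behind it (pinch_z is the distance from the TCP to the grasp point, in m); z points along the fingers, y is the line along which they close (so a half turn about z gives the same grasp; the last joint's range is limited). The gripper opens to 85 mm and grips with 20 to 120 N. Pads are 22 mm wide; open, the fingers measure 114 mm over their backs; the gripper's body (76 mm by 85 mm) begins 54 mm behind the grasp point. The pads swing forward as they close: fully open they stand 13 mm farther back than shut.
Start: joints at [-1.311, 0.411, -0.013, 1.596, 0.006, 1.134, -0.082], TCP at [0.201, 0.592, 0.231] pointing down, gripper open.
Joint ranges: [-2.95, 2.95], [-0.29, 1.99], [-1.47, 1.44], [0.14, 2.54], [-1.03, 4.17], [0.13, 1.85], [-2.86, 2.86]. Speed limits (rad/s): [2.39, 2.39, 3.01, 3.01, 3.14, 3.14, 3.14].

### API

Orientations are given as a rotation vector (axis times angle).
In Python, from cell import * gives the robot as it stands. Calls block until the motion is done:
- reach(position, orientation): joint-space move of the TCP to a pose.
- move_linear(position, frame=None, feed=0.15, force_limit=None): straight line of the TCP; frame=None keeps the orientation; feed is the mean speed in m/s. With force_limit (N) it stops when the force on the tool has changed by that much, and returns True; else False.
- goto_joints(angles): joint-space move.
- set_gripper(opening): opening from 0.0 (shut) to 1.0 (fully open); the grip force is fixed at half the most; returns when the fingers have stopped.
- wait(seconds).
- ik(position, orientation): joint angles nearest the present ones, or None.
- read_camera(name): name is "scene" or "top" or "wrist"; returns the picture (384x512x3 uint8, red, green, blue); there is no depth.
- camera_params(name): a dict with "camera_matrix" (3x3 intrinsics, pixels), "k1" (the pictures are not rectified: a ray, as slopes to the right and down, at radius r is drawn at 1 + k1 r^2 times it, then the intrinsics apply), "R" (3x3) and "t" (3): a world point X has camera coordinates R X + t; the wrist camera has in their place "mount" (4x4, takes a point from camera to tool coordinates, whose origin is the TCP and whose axes are the flange's). Camera axes: x right, y down, z forward; pixel columns grow to the right and rows downward; lengths in m; the calibration is good to about 2 mm. A picture is of the moment at which its call begins: read the wrist's pose just before it. camera_params takes no time and is no camera call.
A pose or a line that the arm cannot do raises MotionError and nothing moves.
- finish_job(): hands the job in; it is judged then, once.
Readings, each from a call of its own:
- current_clock(): time.
- current_joint_positions(): joint angles.
- current_joint_vel(): joint speeds.
- current_effort(): joint torques, N m.
- current_tcp_pos(): TCP position.
- current_eef_rot(): TCP orientation.
- current_contact_force(): force on the tool from outside, world axes, zero at the start.
- current_ft_torque(): the same for the moment, N m.
- current_gripper_width(): opening from 0.0 (shut) to 1.0 (fully open).
- current_finger_force(): force on a finger pad.
Only numpy, scipy, OpenCV 4.12 (cv2) and the standard library are available. Lean on these libraries where they do the work, as an engineer would, in place of code of your own. Each camera call takes 0.05 s, during which the arm holds its last target. There are 200 camera calls.

### The job

Load the tumbling mill. Turn its drum until the hatch, which is turned away to one side or underneath, faces straight up; then press the latch button beside the hatch so that the lid springs open to its stop, and put the tall concrete test cylinder inside the drum, leaving the hatch on top and open and the things round about undisturbed.

Things in the scene. Friction and masses are not known exactly. Their poses are not given: they have to be found in the camera images.
- mill: the fixed frame of a bench tumbling mill: dark base plate 170 x 343 mm with two grey uprights that carry a drum, a gear motor at the +y end, a handwheel at the -y end. Origin on the bench top under the middle of the drum; z up; its y axis runs along the drum's axle, its x axis points away from the robot's side. The axle lies 120 mm above the bench
- drum (a joint): angle of the drum with its handwheel about the axle (rad); 0 = hatch straight up; growing values carry the top of the drum towards the frame's +x. It turns endlessly both ways (values differing by 2 pi are the same), is stiff to turn (0.4 N m, that is 5 N at the wheel's rim) and stays where it is left
- wheel_mid (a point): centre of the upright black three-spoked handwheel fixed to the axle, 175 mm from the drum's middle towards the frame's -y, 120 mm above the bench; turns with the drum, y along the axle. Its rim, a round bar 16 mm thick on an 80 mm radius, stands 62 mm clear of the drum and 42 mm of the upright, which ends 156 mm above the bench; it can be pinched from above, a finger on either side, and swung along its arc
- drum_mid (a point): middle of the hexagonal steel drum, on the axle; turns with the drum, z towards the hatch, y along the axle. The drum is 170 mm across flats, hollow, its walls 13 mm thick with their rubber lining; inside it runs from y = -99 to +79 mm
- hatch (a point): centre of the hatch opening, in the drum's wall (85 mm from the axle); z points out of the drum, y along the axle. The opening is 76 mm across and 104 mm along the axle. A flat aluminium lid 86 x 118 mm closes it
- lid (a joint): angle of the hatch lid (rad): 0 shut and latched, 2.6 wide open at its stop. It is hinged at the end of the opening away from the handwheel, is sprung open and held by the latch; once released it springs open by itself and then leans well back from the opening, its tip about 65 mm above the hatch
- latch_button (a point): top face of the round black latch button, 24 mm across, on the drum between the hatch and the handwheel end (drum frame y = -91 mm, 31 mm above the hatch face); z out of the drum when not pressed. Pressed towards the drum by 8 to 12 mm (about 4 N) it rocks the latch hook off the lid; it springs back when let go. The hook, 20 mm wide, stands up 25 mm above the hatch face, 5 mm beyond the edge of the opening
- core_mid (a point): centre (half-way up) of the tall grey concrete test cylinder, 46 mm diameter, 80 mm high, 0.2 to 0.4 kg, standing upright on the bench; z along it. In the rubber-lined drum it may come to rest in any attitude; it may be let go in the mouth of the hatch
- puck_mid (a point): centre of a short dark cast puck, 48 mm diameter, 30 mm high, standing on the bench: a bystander, not to be loaded
- jar_00: bystander: clear sample jar of pale mineral behind the mill, 112 mm wide, 73 mm high, origin under its centre
- jar_01: bystander: clear sample jar of dark mineral behind the mill, same size
- cup: bystander: grey mixing cup, 77 mm wide, 88 mm high, origin under its centre

How it is judged:
By the outcome, as a careful person would: the job done as asked, in the order asked, and still so for the second after the job is handed in, with the robot touching nothing.
It also fails if it takes over 72 s, if anything falls off the work surface, if the arm or the gripper's body presses on something with over 40 N, if the wrist force passes 120 N, or if a joint passes its speed limit or range.

## Working session

There is one attempt and no reset: what is moved stays moved. The work goes in short steps, each a Python script; the robot and the scene stay as the last script left them, time stands still between calls to the robot, and variables do not carry over. Pictures are saved under pics/ and viewed, at most 12 in all, crops included, and the job is handed in when it is done.

```bash
ls; mkdir -p pics; python3 - <<'E'
from cell import *
import cv2,numpy as np
for n in("scene","top"):
    cv2.imwrite(f"pics/{n}0.png",cv2.resize(read_camera(n)[:,:,::-1],(800,600)))
    p=camera_params(n);print(n,p["camera_matrix"],p["k1"],p["R"],p["t"])
print(camera_params("wrist")["mount"],current_tcp_pos(),current_eef_rot(),current_clock())
E
```

```text
pics
scene [[405.03706314   0.         249.62391835]
 [  0.         405.03706314 189.25853022]
 [  0.           0.           1.        ]] -0.10458370216608669 [[ 0.61961166 -0.78487363  0.00740158]
 [-0.50944333 -0.40931359 -0.75692132]
 [ 0.59711715  0.46522659 -0.6534641 ]] [-0.3992974   0.42564763  1.23800838]
top [[412.12376521   0.         255.73020856]
 [  0.         412.12376521 195.72611336]
 [  0.           0.           1.        ]] -0.04674412616537939 [[ 0.00148454 -0.99999407  0.00310714]
 [-0.9961024  -0.00175277 -0.08818699]
 [ 0.08819191 -0.00296411 -0.99609909]] [-0.03601506  0.58516705  1.68503585]
[[-3.80815761e-04 -9.54033970e-01 -2.99698245e-01  7.74153390e-02]
 [ 9.99999779e-01 -1.99827107e-04 -6.34551023e-04 -1.13780917e-03]
 [ 5.45495398e-04 -2.99698421e-01  9.54033835e-01 -1.41701370e-01]
 [ 0.00000000e+00  0.00000000e+00  0.00000000e+00  1.00000000e+00]] [0.20111697 0.5912749  0.23054745] [-5.12585879e-01 -3.09934809e+00  2.26584332e-03] 0.1
```

View pics/scene0.png

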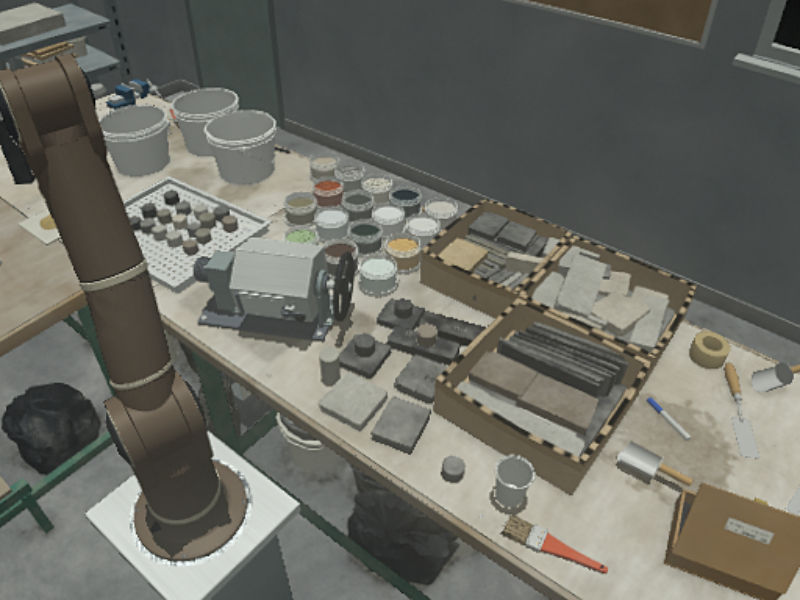

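View pics/top0.png

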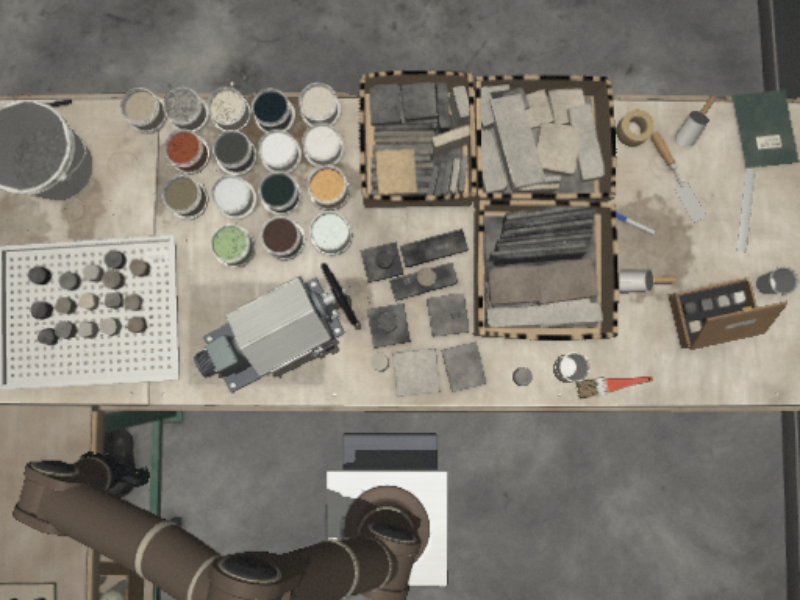

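The mill stands centre-left: drum about (285,330) in top, handwheel about (340,297), core at (380,362), puck at (522,376). I'll zoom in on the mill.

```bash
cat > h.py <<'E'
from cell import *
import cv2,numpy as np
from scipy.spatial.transform import Rotation as Rn
def wristpose():
    M=np.eye(4);M[:3,:3]=Rn.from_rotvec(current_eef_rot()).as_matrix();M[:3,3]=current_tcp_pos();return M
def RT(name,M=None):
    p=camera_params(name)
    if name=="wrist":
        T=np.linalg.inv(M@np.array(p["mount"]));return T[:3,:3],T[:3,3]
    return np.array(p["R"]),np.array(p["t"])
def cast(name,px,z,M=None):
    "pixel (512x384) -> point on plane height z"
    p=camera_params(name);R,t=RT(name,M)
    K=np.array(p["camera_matrix"]);D=np.array([p["k1"],0,0,0])
    u=cv2.undistortPoints(np.array(px,float).reshape(-1,1,2),K,D).reshape(-1,2)
    d=np.c_[u,np.ones(len(u))]@R; c=-R.T@t
    return c+d*((z-c[2])/d[:,2])[:,None]
def proj(name,X,M=None):
    p=camera_params(name);R,t=RT(name,M)
    return cv2.projectPoints(np.array(X,float).reshape(-1,1,3),cv2.Rodrigues(R)[0],t,np.array(p["camera_matrix"]),np.array([p["k1"],0,0,0]))[0].reshape(-1,2)
E
python3 - <<'E'
from h import *
s=cv2.imread("pics/scene0.png");t=cv2.imread("pics/top0.png")
from cell import *
s=read_camera("scene")[:,:,::-1];t=read_camera("top")[:,:,::-1]
cv2.imwrite("pics/s_raw.png",s);cv2.imwrite("pics/t_raw.png",t)
a=cv2.resize(s[145:245,120:253],(798,600),interpolation=cv2.INTER_CUBIC)
b=cv2.resize(t[160:260,120:253],(798,600),interpolation=cv2.INTER_CUBIC)
cv2.imwrite("pics/za.png",a);cv2.imwrite("pics/zb.png",b)
k=512/800
print("wheel ends top",cast("top",[[323*k,267*k],[357*k,326*k]],0.12))
print("base corners",cast("top",[[232*k,390*k],[340*k,340*k]],0.01))
print("core top",cast("top",[380*k,362*k],0.08),"scene",cast("scene",[330*k,349*k],0.08))
print("puck",cast("top",[522*k,376*k],0.03))
E
```

```text
wheel ends top [[0.67496017 0.15871608 0.12      ]
 [0.52599441 0.07173233 0.12      ]]
base corners [[0.36110471 0.4102247  0.01      ]
 [0.49474524 0.12381891 0.01      ]]
core top [[0.43632479 0.01487891 0.08      ]] scene [[0.45214953 0.02670882 0.08      ]]
puck [[ 0.39994986 -0.35762908  0.03      ]]
```

View pics/za.png

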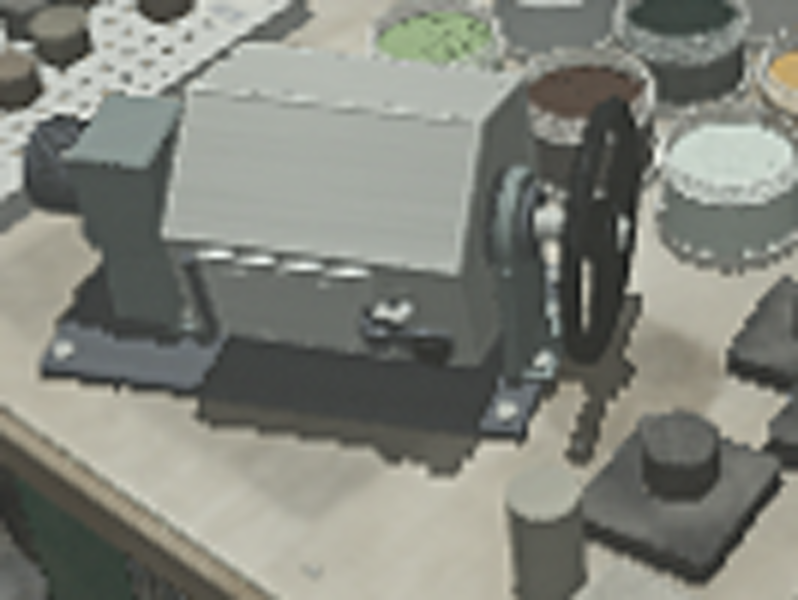

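View pics/zb.png

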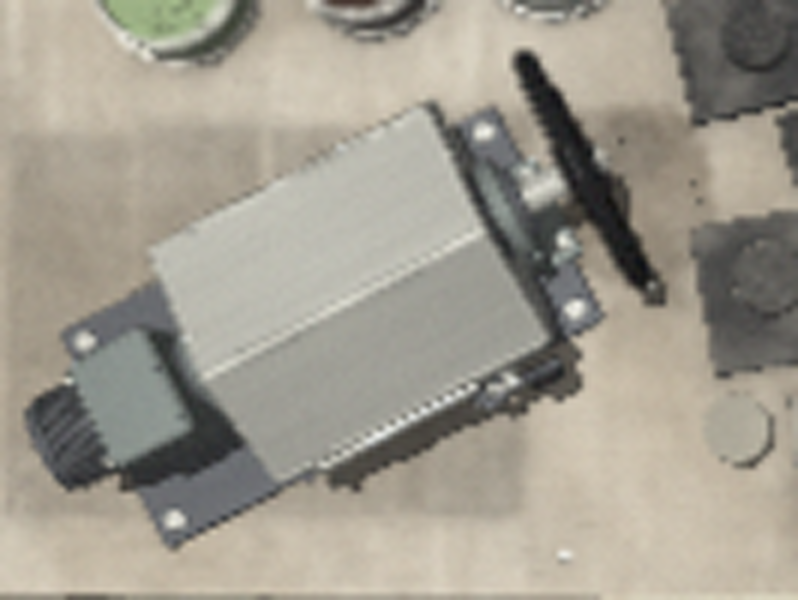

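The hatch, button and hook are on the face towards the robot: za shows the hook at (390,315) and the button at (435,345). zb shows a drum ridge almost on top, from (475,232) to (205,378), so the drum angle is about -90°. Next I compute the mill frame and check IK for the strokes.

```bash
cat >> h.py <<'E'
Z=lambda u:np.array(u,float)/6
zb=lambda u:Z(u)+[120,160]
za=lambda u:Z(u)+[120,145]
E
python3 - <<'E'
from h import *
b=cast("top",zb([[485,130],[575,308],[85,342],[175,520]]),.014)[:,:2]
print("bolts",b.round(4))
y=((b[2]-b[0])+(b[3]-b[1]));y/=np.linalg.norm(y)
w=cast("top",zb([[525,55],[654,294]]),.12)[:,:2]
print("wheel",w,w.mean(0),np.linalg.norm(w[0]-w[1]))
xw=(w[0]-w[1])/np.linalg.norm(w[0]-w[1])
print("yaw bolts",np.degrees(np.arctan2(-y[0],y[1])),"yaw wheel",np.degrees(np.arctan2(xw[1],xw[0])))
x=np.array([y[1],-y[0]])
wm=w.mean(0);o=wm+.175*y
print("o from wheel",o,"bolt centre in mill",[(b.mean(0)-o)@x,(b.mean(0)-o)@y], "bolt dims",np.linalg.norm(b[0]-b[1]),np.linalg.norm(b[0]-b[2]))
for nm,e,z in(("ridge",[[475,232],[205,378]],.218),("rear",[[430,105],[150,248]],.165),("front",[[555,345],[275,478]],.165)):
    p=cast("top",zb(e),z)[:,:2]-o;print(nm,(p@x).round(4),(p@y).round(4))
print("core",cast("top",zb([738,430]),.08),cast("scene",za([545,495]),.08))
E
```

```text
bolts [[0.6451 0.1953]
 [0.5207 0.1311]
 [0.4962 0.4723]
 [0.3734 0.4066]]
wheel [[0.68179128 0.15572118]
 [0.52458839 0.06968798]] [0.60318983 0.11270458] 0.17920507847004136
yaw bolts 28.19183838399774 yaw wheel 28.690783533681792
o from wheel [0.52051542 0.26694446] bolt centre in mill [np.float64(0.005952416204103943), np.float64(0.035812286383108835)] bolt dims 0.13999511893877956 0.31450462571884424
ridge [-0.0119 -0.0135] [-0.0993  0.088 ]
rear [0.0811 0.0838] [-0.1071  0.0925]
front [-0.0922 -0.0834] [-0.1067  0.0883]
core [[0.43637644 0.01567714 0.08      ]] [[0.43593842 0.0137232  0.08      ]]
```

```bash
cat >> h.py <<'E'
yaw=np.radians(28.4)
X=np.array([np.cos(yaw),np.sin(yaw),0]);Y=np.array([-np.sin(yaw),np.cos(yaw),0]);ZZ=np.array([0,0,1.])
O=np.array([.524,.2688,0])
WM=O-.175*Y+.12*ZZ
def ori(tilt=0,s=1):
    "tool z down, tilted so it points along -radial at angle tilt; tool y = s*Y"
    z=-(X*np.sin(tilt)+ZZ*np.cos(tilt));y=s*Y
    return Rn.from_matrix(np.c_[np.cross(y,z),y,z]).as_rotvec()
def rim(th,f=0,s=1,up=0):
    "TCP pose pinching the rim at angle th from the top (th rad)"
    r=ori(f*th,s);z=Rn.from_rotvec(r).as_matrix()[:,2]
    return WM+.08*(X*np.sin(th)+ZZ*np.cos(th))+(.019-up)*z,r
E
python3 - <<'E'
from h import *
for s in(1,-1):
  for f in(0,.5,1):
    print(s,f,[(d,None if q is None else np.round(q,2).tolist()) for d in(-50,0,50) for q in [ik(*rim(np.radians(d),f,s))]])
M=wristpose()
print("camera dir tool x for s=1", Rn.from_rotvec(ori()).as_matrix()[:,0])
E
```

```text
1 0 [(-50, [-0.39, 0.38, 0.2, 1.85, -0.09, 0.91, 1.91]), (0, [-0.38, 0.44, 0.16, 1.68, -0.08, 1.02, 1.87]), (50, [-0.35, 0.57, 0.09, 1.55, -0.06, 1.03, 1.83])]
1 0.5 [(-50, [-0.45, 0.23, 0.34, 2.18, -0.62, 0.39, 2.47]), (0, [-0.38, 0.44, 0.16, 1.68, -0.08, 1.02, 1.87]), (50, [-0.36, 0.83, 0.08, 1.14, 0.03, 1.6, 1.76])]
1 1 [(-50, [0.97, 0.58, -1.21, 2.39, 2.74, 0.33, -0.58]), (0, [-0.38, 0.44, 0.16, 1.68, -0.08, 1.02, 1.87]), (50, None)]
-1 0 [(-50, [-0.72, 0.44, 0.64, 1.88, -0.32, 0.93, -1.01]), (0, [-0.72, 0.5, 0.65, 1.7, -0.34, 1.05, -1.04]), (50, [-0.71, 0.64, 0.66, 1.57, -0.43, 1.08, -1.01])]
-1 0.5 [(-50, [-0.74, 0.26, 0.69, 2.2, -0.83, 0.45, -0.47]), (0, [-0.72, 0.5, 0.65, 1.7, -0.34, 1.05, -1.04]), (50, [-0.65, 0.91, 0.68, 1.17, -0.35, 1.62, -1.09])]
-1 1 [(-50, [0.97, 0.58, -1.21, 2.39, 2.74, 0.33, 2.56]), (0, [-0.72, 0.5, 0.65, 1.7, -0.34, 1.05, -1.04]), (50, None)]
camera dir tool x for s=1 [-8.79648573e-01 -4.75624209e-01  1.18722814e-16]
```

```bash
python3 - <<'E'
from h import *
p=current_tcp_pos();move_linear([p[0],p[1],.38],feed=.3)
set_gripper(.5)
P,r=rim(np.radians(-49),.5,1,.09)
reach(P,r)
M=wristpose()
im=read_camera("wrist");cv2.imwrite("pics/w1.png",im[:,:,::-1])
ths=np.radians(np.arange(-90,91,10))
c=np.array([WM+.08*(X*np.sin(a)+ZZ*np.cos(a)) for a in ths])
print(proj("wrist",c,M).round().astype(int).tolist(),current_clock(),current_gripper_width(),(current_tcp_pos()-P).round(4))
E
```

```text
[[258, 149], [258, 158], [258, 171], [258, 185], [258, 201], [258, 218], [258, 234], [258, 249], [258, 262], [258, 272], [258, 279], [258, 282], [258, 283], [258, 282], [258, 279], [258, 273], [258, 267], [258, 259], [258, 251]] 3.6333 0.49852240068151454 [0.0003 0.0007 0.0002]
```

View pics/w1.png

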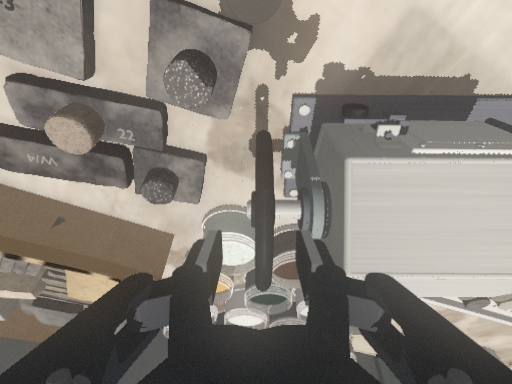

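The wheel is edge-on at column 263 (predicted 258), so it is 2.5 mm further along +Y. Its rim rows, 130–285, match the prediction. I'll pinch it and swing.

```bash
sed -i 's/^WM=.*/WM=O-.1725*Y+.12*ZZ/' h.py; python3 - <<'E'
from h import *
a0=-49
P,r=rim(np.radians(a0),.5);print("hit",move_linear(P,r,feed=.1,force_limit=15))
set_gripper(0);print("grip",current_gripper_width(),current_finger_force(),current_contact_force())
for a in np.arange(a0+7,50,7):
    P,r=rim(np.radians(a),.5);move_linear(P,r,feed=.06)
    f=current_contact_force();print(a,f.round(1))
    if np.linalg.norm(f)>50:break
print(current_clock(),current_gripper_width())
cv2.imwrite("pics/t2.png",cv2.resize(read_camera("top")[160:260,120:253,::-1],(798,600),interpolation=cv2.INTER_CUBIC))
E
```

```text
hit False
grip 0.16420560529484418 58.32492269575596 [-8.12108083  3.93609059  8.39047553]
-42 [-12.3   3.    9.9]
-35 [-11.8   3.1   9. ]
-28 [-12.4   2.1   9.9]
-21 [-11.1   2.9   9.7]
-14 [-10.    3.   10.1]
-7 [-8.1  3.6  9.1]
0 [-7.4  4.2  6.8]
7 [-4.4  5.   3.3]
14 [-3.6  5.2  4.3]
21 [-4.   4.9  3.5]
28 [-3.2  4.9  3.5]
35 [-1.8  5.2  0.1]
42 [-1.7  3.6  1.8]
49 [-2.2  4.   2.3]
9.1333 0.1623461158320026
```

View pics/t2.png

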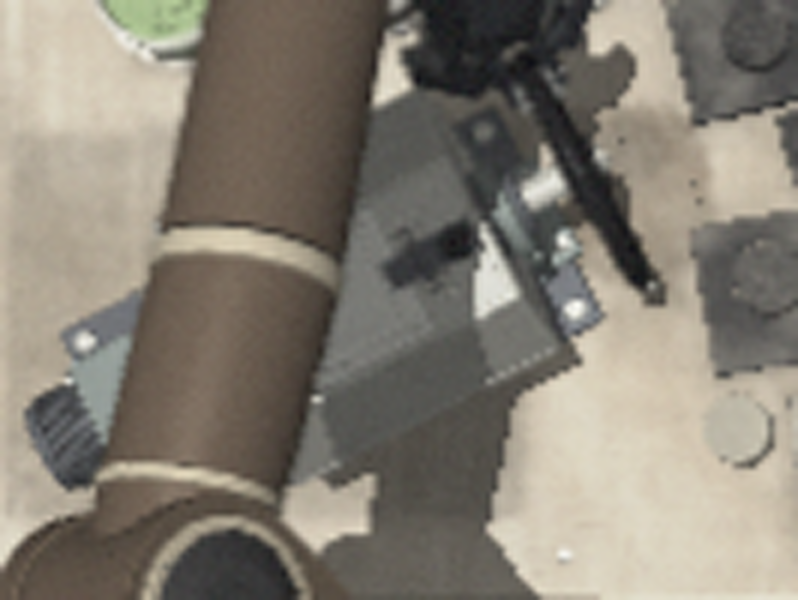

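After the swing the hook (415,255) and button (460,240) in t2 are close to the top of the drum. I'll release the rim, hover over the button and measure the remaining angle from near.

```bash
python3 - <<'E'
from h import *
b=cast("top",zb([460,240]),.236)[0]-O;print("button top-est mill x,y",b@X,b@Y,"deg",np.degrees(np.arcsin(b@X/.116)))
set_gripper(.5)
P,r=rim(np.radians(49),.5,1,.1);move_linear(P,r,feed=.2)
B=O-.091*Y;reach(B+[0,0,.38],ori())
M=wristpose();im=read_camera("wrist")[:,:,::-1];np.save("M3.npy",M)
cv2.imwrite("pics/w3.png",im);cv2.imwrite("pics/t3.png",read_camera("top")[:,:,::-1])
print(current_clock())
pts=[O+y*Y+x*X+z*ZZ for x,y,z in((0,-.091,.236),(.049,-.105,.205),(-.049,-.105,.205),(.049,.085,.205),(-.049,.085,.205),(0,-.1725,.2))]
print(proj("wrist",pts,M).round().tolist())
cv2.imwrite("pics/w3v.png",cv2.resize(im,(768,576)))
E
```

```text
button top-est mill x,y -0.01860228003040268 -0.0904045378427986 deg -9.228052744764684
11.15
[[258.0, 181.0], [247.0, 212.0], [246.0, 133.0], [399.0, 213.0], [412.0, 133.0], [191.0, 173.0]]
```

View pics/w3v.png

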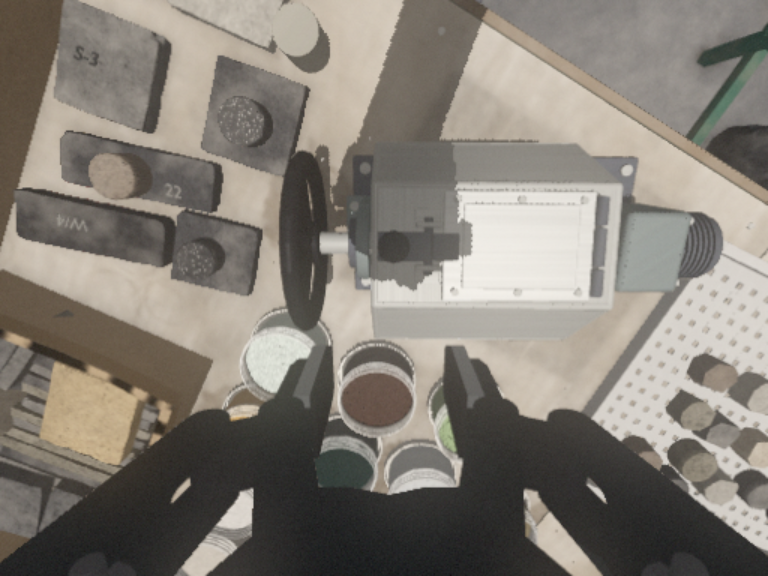

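Measured at 1.5x scale: hatch flat edges at rows 180 and 303, button at (393,246). Both put the drum about 9° short. I'll check the mill x-offset with the front bolts (363,168) and (628,170) and the wheel (303, rows 152–328), then turn the rest.

```bash
python3 - <<'E'
from h import *
M=np.load("M3.npy")
f=lambda u,z:[((p-O)@X.round(9),(p-O)@Y) for p in cast("wrist",np.array(u,float)/1.5,z,M)]
print("bolts",np.round(f([[363,168],[628,170]],.014),4))
print("button",np.round(f([[393,246]],.236),4))
print("flat edges",np.round(f([[373,180],[373,303],[612,182],[612,305]],.205),4))
print("wheel",np.round(f([[303,152],[303,328]],.12),4), "shaft",np.round(f([[335,243]],.12),4))
E
```

```text
bolts [[-0.0681 -0.1201]
 [-0.0658  0.1971]]
button [[-0.019  -0.0866]]
flat edges [[-0.0631 -0.1015]
 [ 0.0352 -0.1025]
 [-0.0617  0.0784]
 [ 0.0367  0.0947]]
wheel [[-0.0844 -0.1698]
 [ 0.094  -0.1808]] shaft [[ 0.002  -0.1432]]
```

```bash
sed -i 's/^O=.*/O=np.array([.524,.2688,0])+.003*X+.002*Y/; s/^WM=.*/WM=O-.1745*Y+.12*ZZ/' h.py; python3 - <<'E'
from h import *
P,r=rim(np.radians(-5),.5,1,.08);reach(P,r)
P,r=rim(np.radians(-5),.5);print("hit",move_linear(P,r,feed=.15,force_limit=15))
set_gripper(0);print(current_contact_force())
for a in (0,6):
    P,r=rim(np.radians(a),.5);move_linear(P,r,feed=.05)
print(current_contact_force());set_gripper(.5)
P,r=rim(np.radians(6),.5,1,.09);move_linear(P,r,feed=.2)
B=O-.091*Y;reach(B+[0,0,.38],ori())
M=wristpose();im=read_camera("wrist")[:,:,::-1];np.save("M4.npy",M)
cv2.imwrite("pics/w4v.png",cv2.resize(im,(768,576)));print(current_clock())
E
```

```text
hit False
[-5.37499211  5.24216679  7.81920576]
[-5.34128454  5.29311726  8.44759826]
15.05
```

View pics/w4v.png

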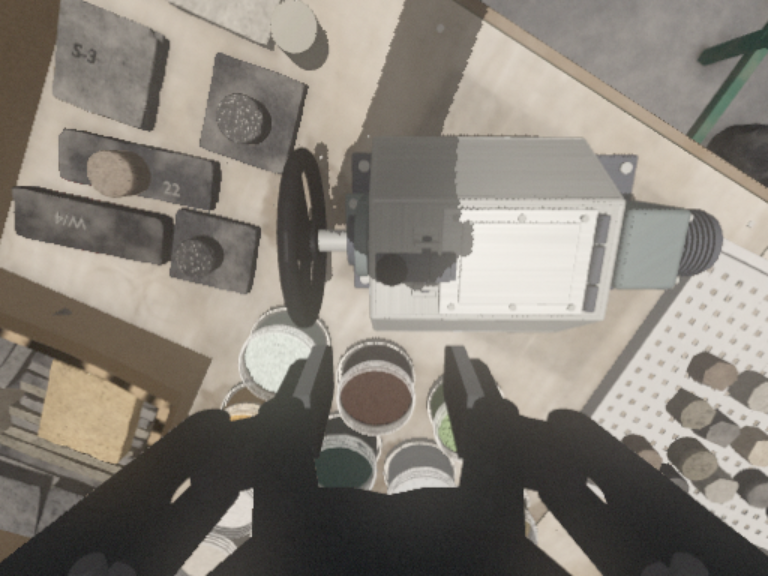

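The button is now at (391,268), and the hatch flat edges at the wheel end are at rows 200 and 320. I'll check the angle numerically.

```bash
python3 - <<'E'
from h import *
M=np.load("M4.npy")
f=lambda u,z:np.round([((p-O)@X,(p-O)@Y) for p in cast("wrist",np.array(u,float)/1.5,z,M)],4)
print("bolts",f([[363,165],[626,168]],.014))
print("button",f([[391,268]],.236))
print("flat edges",f([[370,200],[370,321],[605,318]],.205))
print("lid",f([[440,212],[440,316],[596,210],[583,314]],.21))
print("shaft",f([[332,240]],.12))
E
```

```text
bolts [[-0.0719 -0.1207]
 [-0.0683  0.1933]]
button [[-0.0032 -0.0885]]
flat edges [[-0.0487 -0.1045]
 [ 0.0507 -0.1057]
 [ 0.0478  0.0899]]
lid [[-0.0402 -0.0513]
 [ 0.0442 -0.048 ]
 [-0.0417  0.0663]
 [ 0.0423  0.0686]]
shaft [[-0.0015 -0.1466]]
```

The drum is level to about 1°, with the lid spanning y -0.050 to +0.067. Next is the latch button.

```bash
python3 - <<'E'
from h import *
set_gripper(0)
B=O-.0905*Y-.001*X
r=ori()
move_linear(B+[0,0,.255],r,feed=.2)
for z in(.238,.226):
    h=move_linear(B+[0,0,z],r,feed=.04,force_limit=25);print(z,h,current_contact_force().round(1),current_tcp_pos().round(4))
wait(.3)
move_linear(B+[0,0,.38],r,feed=.25);wait(.3)
set_gripper(.5)
M=wristpose();im=read_camera("wrist")[:,:,::-1];np.save("M5.npy",M)
cv2.imwrite("pics/w5v.png",cv2.resize(im,(768,576)));print(current_clock())
E
```

```text
0.238 False [0.1 0.3 1.4] [0.5678 0.1919 0.2379]
0.226 False [ 4.3 -8.4  8.3] [0.5705 0.1884 0.2274]
19.2333
```

View pics/w5v.png

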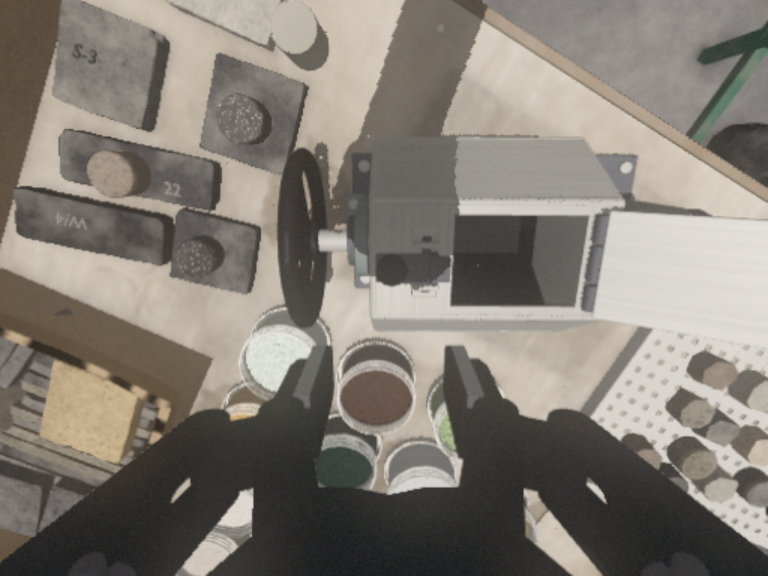

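The lid is open and leaning back, and the hatch mouth spans about (453–583, 215–305). The drum has not moved. Next I grasp the core.

```bash
python3 - <<'E'
from h import *
M=np.load("M5.npy")
h=cast("wrist",np.array([[453,215],[453,305],[587,215],[578,305]])/1.5,.203,M)
print("hatch",np.round([((p-O)@X,(p-O)@Y) for p in h],4))
c=cast("wrist",np.array([[294,26]])/1.5,.08,M)[0];print("core wrist",c)
C=np.array([.4362,.0147,0]); r=ori()
set_gripper(.9)
reach(C+[0,0,.2],r)
M=wristpose()
print("hit",move_linear(C+[0,0,.040],r,feed=.12,force_limit=12),current_tcp_pos())
set_gripper(0);print(current_gripper_width(),current_finger_force(),current_contact_force().round(1))
move_linear(C+[0,0,.2],r,feed=.2)
print(current_gripper_width(),current_finger_force(),current_contact_force().round(1),current_clock())
E
```

```text
hatch [[-0.0372 -0.0402]
 [ 0.0373 -0.0366]
 [-0.0371  0.0639]
 [ 0.0373  0.0673]]
core wrist [0.43647466 0.01938123 0.08      ]
hit False [0.43662683 0.01476487 0.04045233]
0.5272279145124834 59.907996943402395 [-2.1  1.3  7.4]
0.5235840972779823 61.22284351789858 [ 0.7  0.7 -2.4] 23.5917
```

The core is held (width 0.52, about 2.4 N of weight). The hatch centre is at mill (0, +0.0135), and the mouth measures 75 x 104 mm as specified. Now I insert it.

```bash
python3 - <<'E'
from h import *
r=ori();H=O+.0135*Y
C=np.array([.4362,.0147,0])
move_linear(C+[0,0,.36],r,feed=.25)
move_linear(H+[0,0,.36],r,feed=.2)
print("grip",current_gripper_width())
hit=move_linear(H+[0,0,.27],r,feed=.15,force_limit=10) or move_linear(H+[0,0,.156],r,feed=.06,force_limit=10)
print("hit",hit,current_tcp_pos()-H,current_contact_force().round(1))
if not hit:
    set_gripper(.68);wait(.3)
    move_linear(H+[0,0,.3],r,feed=.12)
    move_linear(O-.091*Y+[0,0,.38],r,feed=.2);wait(.3)
M=wristpose();im=read_camera("wrist")[:,:,::-1];np.save("M6.npy",M)
cv2.imwrite("pics/w6v.png",cv2.resize(im,(768,576)));print(current_clock())
E
```

```text
grip 0.5279809380330939
hit True [-0.0006334   0.00223049  0.15755939] [-1.3 -0.4  5.2]
28.5167
```

View pics/w6v.png

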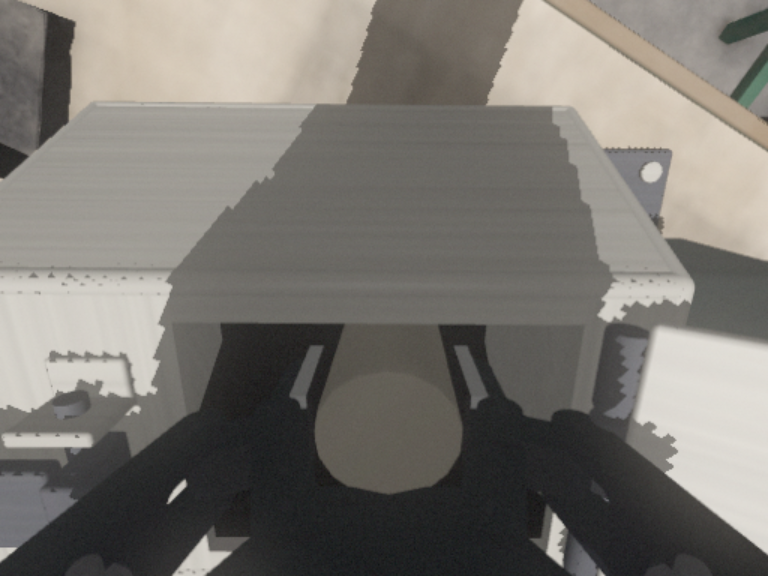

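The core is inside the mouth, centred between the fingers at (390,430). A light touch stopped the last 1.5 mm, so I'll back up a little and let go.

```bash
python3 - <<'E'
from h import *
r=ori();H=O+.0135*Y
move_linear(H+[0,0,.163],r,feed=.05);print(current_contact_force().round(1))
set_gripper(.66);wait(.3);print(current_contact_force().round(1))
move_linear(H+[0,0,.3],r,feed=.1)
reach(O-.091*Y+[0,0,.38],r);wait(.3)
im=read_camera("wrist")[:,:,::-1]
a=im[60:252,200:456]
cv2.imwrite("pics/w7v.png",cv2.resize(a,(768,576)));print(current_gripper_width(),current_clock())
E
```

```text
[-0.9  4.2 -0.9]
[-3.9  4.3  5.8]
0.6591479945561217 31.8417
```

View pics/w7v.png

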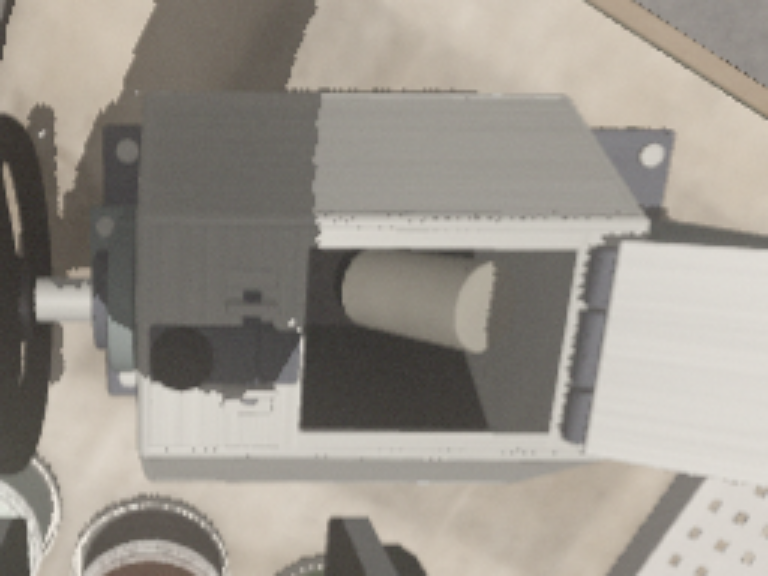

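The core lies inside the drum, the lid is open, and the button is still at (391,268), so the drum has not turned. I'm handing it in.

```bash
python3 - <<'E'
from h import *
wait(1);print(finish_job())
E
```

```text
the job is handed in; nothing more can be done
None
```

I handed the job in at about 33 s of the 72 s limit: the hatch is on top to within about 1°, the lid is sprung open, and the test cylinder is lying inside the drum. As far as the last wrist view shows, nothing round about was disturbed, though I took no wider picture to check.

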